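Load the vial reader and hold its sprung shutter shut

ROBOT

A 6-joint arm with a two-finger parallel gripper is mounted at the origin on the work surface. World frame = base frame: x ahead of the robot, y to its left, z up, the work surface at z = 0. Lengths are in mm, angles in rad, forces in N, time in s.
With the tool pointing down it reaches from about 350 to 875 mm from the base axis. Payload 4.2 kg.
Tool frame: the origin (TCP) lies midway between the tips of the shut fingers; the grasp point (between the pads) lies 19 mm behind it; z points along the fingers, y is the line along which they close (so a half turn about z gives the same grasp; the last joint's range is limited). The gripper opens to 85 mm and grips with 20 to 120 N. Pads are 22 mm wide; open, the fingers measure 114 mm over their backs; the gripper's body (76 mm by 85 mm) begins 54 mm behind the grasp point. The pads swing forward as they close: fully open they stand 13 mm farther back than shut.
Start: joints at [1.59, 0.385, 0.008, 0, -1.194, -0.259], TCP at [148.411, 607.102, 231.312] pointing down, gripper open.
Joint ranges: [-3.14, 3.14], [-1.21, 2.06], [-1.07, 1.41], [-3.16, 2.05], [-2.99, -0.16], [-3.1, 3.1]. Speed limits (rad/s): [2.79, 2.79, 3.14, 3.14, 3.14, 3.14].

INTERFACE

Orientations are given as a unit quaternion [w, x, y, z].
In Python, from plant import move_ptp, move_linear, set_joints, command_gripper, dwell, inverse_kinematics, grab_frame, IKError, hand_in, current_t, current_q, current_joint_velocities, current_joint_torque, current_tcp_pos, current_eef_rot, current_wrist_force, current_wrist_torque, current_grip_width, current_grip_force gives the robot as it stands. Calls block until the motion is done:
- move_ptp(position, orientation): joint-space move of the TCP to a pose.
- move_linear(position, rot=None, vel=150): straight line of the TCP; rot=None keeps the orientation; vel is the mean speed in mm/s.
- set_joints(angles): joint-space move.
- command_gripper(opening, strength=None): finger opening in mm; strength is the grip in N (None keeps the last); returns when the fingers have stopped.
- dwell(seconds).
- inverse_kinematics(position, orientation): joint angles nearest the present ones, or None.
- grab_frame(name): name is "scene" or "top" or "wrist"; returns a dict with "pixels" (400x640x3 uint8, blue, green, red), "vfov" (degrees; the focal length in pixels is half the picture's height over the tangent of half this angle, whatever the lens; pixels are square), "cx", "cy" (the principal point, pixels), "distortion" ([k1, k2, p1, p2, k3] as OpenCV has them; the pictures are not rectified), "T" (4x4, takes a point from camera to world coordinates); the wrist camera has in their place "T_tool_cam" (4x4, takes a point from camera to tool coordinates, whose origin is the TCP and whose axes are the flange's). Camera axes: x right, y down, z forward; pixel columns grow to the right and rows downward; lengths in mm; the calibration is good to about 2 mm. A picture is of the moment at which its call begins: read the wrist's pose just before it. There is no depth.
A pose or a line that the arm cannot do raises IKError and nothing moves.
- hand_in(): hands the job in; it is judged then, once.
Readings, each from a call of its own:
- current_t(): time.
- current_q(): joint angles.
- current_joint_velocities(): joint speeds.
- current_joint_torque(): joint torques, N m.
- current_tcp_pos(): TCP position.
- current_eef_rot(): TCP orientation.
- current_wrist_force(): force on the tool from outside, world axes, zero at the start.
- current_wrist_torque(): the same for the moment, N m.
- current_grip_width(): finger opening in mm.
- current_grip_force(): force on a finger pad.
Only numpy, scipy, OpenCV 4.12 (cv2) and the standard library are available. Lean on these libraries where they do the work, as an engineer would, in place of code of your own. Each camera call takes 0.05 s, during which the arm holds its last target. There are 200 camera calls.

TASK

Stand the thick capped vial in the reader's large pocket and the slim one in its small pocket, both right down on the pocket floors, while the shutter arm is still open. Then take the sprung shutter arm by its upright pin, swing it over the vials all the way to its stop, and finish while still holding it there, because it springs back if let go. Leave the amber bottle, the wash bottle and the blue basket where they are.

Things in the scene. Friction and masses are not known exactly. Their poses are not given: they have to be found in the camera images.
- thick_vial_center (a point): Centre (half-way up) of the thick capped vial: upright cylinder of amber glass with a black cap of the same diameter, 28 mm across, 75 mm tall, so its underside is 37.5 mm below this point. Stands loose on the bench. z along its length.
- slim_vial_center (a point): Centre (half-way up) of the slim capped vial: upright cylinder of amber glass with a black cap of the same diameter, 20 mm across, 75 mm tall, so its underside is 37.5 mm below this point. Stands loose on the bench. z along its length.
- large_block_hole0 (a point): Centre of the mouth of the large pocket: a vertical round blind hole 31 mm across, 25 mm deep, mouth chamfered 3 mm wide, in the level top of a plain aluminium block 56 x 76 mm (76 along the reader's y) whose top is 37 mm above the bench. z up, x and y along the reader's x and y. The two pockets are 60 mm apart along the reader's x; which is nearer the robot varies.
- small_block_hole0 (a point): Centre of the mouth of the small pocket: a vertical round blind hole 23 mm across, 25 mm deep, mouth chamfered 3 mm wide, in the level top of a plain aluminium block 56 x 76 mm (76 along the reader's y) whose top is 37 mm above the bench. z up, x and y along the reader's x and y. The two pockets are 60 mm apart along the reader's x; which is nearer the robot varies.
- reader: The vial reader, fixed to the bench: grey base plate 180 x 230 mm, 6 mm thick, with the two pocket blocks on it, centred at x = -30 and x = +30 mm, y = 0. Origin on the bench midway between the pockets; x away from the robot, y to its left, z up. A white housing 55 mm tall fills x = 100 to 175 mm; a round pivot tower 40 mm across, 90 mm tall, stands at x = 0, y = +120 mm.
- pivot (a point): A point on the vertical pivot axis of the shutter arm, at x = 0, y = +120 mm in the reader's frame, 138 mm above the bench. The arm: level steel bar 24 mm wide from pivot to pin, 102 to 108 mm above the bench, with a dark blade (58 mm along the arm, 100 mm across) centred 119 mm from the pivot, underside 102 mm above the bench; seated vials (top 87 mm) pass under it.
- handle_pin (a point): Middle of the handle pin: an upright round steel pin 12 mm across, 56 mm long, standing on the outer end of the shutter arm, 160 mm from the pivot axis; it runs from 108 to 164 mm above the bench, this point at 138 mm. It moves with the arm; pin and arm are rigidly one.
- shutter (a joint): Angle of the shutter arm about its pivot, counter-clockwise from above. 0: open, where the spring keeps it, arm pointing towards the robot (nearly the reader's -x). 1.5: at the stop, arm along the reader's -y, blade over both pockets. The spring resists all the way (at the pin about 1.3 N at 0, 5 N at 1.5) and returns the arm when released.
- reagent_bottle: Amber reagent bottle with black cap, 60 mm across, 120 mm tall; origin at the centre of its underside. Leave alone.
- wash_bottle: Clear wash bottle with red cap and spout, 68 mm across, 205 mm tall with the spout, which reaches out 70 mm along its x; origin at the centre of its underside. Leave alone.
- tool_basket: Blue basket 100 x 130 mm, 100 mm tall, with spatulas standing in it to 190 mm; origin at the centre of its underside. Leave alone.
Mind the look-alikes: they are no part of the job. Leave any yellow look-alike of the part that bears thick_vial_center alone.

How it is judged (in metres and radians):
On the way, in this order (a step that is already met when the one before it is completed fails the run):
1. both vials stand fully down in their own pockets while the shutter arm is open (horizontal distance between thick_vial_center and large_block_hole0 below 0.006 m and z of thick_vial_center in the frame of large_block_hole0 between 0.008 and 0.0155 m and angle between each of thick_vial_center, slim_vial_center's own z axis and vertical below 0.2 rad and horizontal distance between slim_vial_center and small_block_hole0 below 0.006 m and z of slim_vial_center in the frame of small_block_hole0 between 0.008 and 0.0155 m and value of joint shutter below 0.4 rad), for 0.2 s.
2. the shutter arm has been swung to its stop (value of joint shutter above 1.43 rad), for 0.2 s.
At the end, for the whole second after the job is handed in: Robot holds the shutter at its stop (joint above 1.43 rad, under 0.1 rad/s, over 1 N on the arm); thick vial in large pocket, slim in small: within 6 mm of the pocket axis, centre 8 to 15.5 mm above the mouth (12.5 fully down), tilt under 0.2 rad (horizontal distance between thick_vial_center and large_block_hole0 below 0.006 m and z of thick_vial_center in the frame of large_block_hole0 between 0.008 and 0.0155 m and angle between each of thick_vial_center, slim_vial_center's own z axis and vertical below 0.2 rad and horizontal distance between slim_vial_center and small_block_hole0 below 0.006 m and z of slim_vial_center in the frame of small_block_hole0 between 0.008 and 0.0155 m and value of joint shutter above 1.43 rad and velocity of joint shutter between -0.1 and 0.1 rad/s and (contact force between shutter and the fingers above 1 N or contact force between shutter and the arm above 1 N)); the arm keeps its last pose, push and grip.
It fails at once if the amber bottle is shifted by more than 30 mm or tipped (distance of reagent_bottle from where it was at the start of the episode above 0.03 m or angle between reagent_bottle's own z axis and vertical above 0.4 rad).
It fails at once if the wash bottle is shifted by more than 30 mm or tipped (distance of wash_bottle from where it was at the start of the episode above 0.03 m or angle between wash_bottle's own z axis and vertical above 0.4 rad).
It fails at once if the blue basket is shifted by more than 30 mm or tipped (distance of tool_basket from where it was at the start of the episode above 0.03 m or angle between tool_basket's own z axis and vertical above 0.4 rad).
It also fails if it takes over 69 s, if anything falls off the work surface, if the arm or the gripper's body presses on something with over 40 N, if the wrist force passes 120 N, or if a joint passes its speed limit or range.

## Working session

There is one attempt and no reset: what is moved stays moved. The work goes in short steps, each a Python script; the robot and the scene stay as the last script left them, time stands still between calls to the robot, and variables do not carry over. Pictures are saved under pics/ and viewed, at most 10 in all, crops included, and the job is handed in when it is done.

```bash
mkdir -p pics; ls; cat > h.py <<'E'
import numpy as np, cv2
from plant import *
def K(f):
    h,w=f["pixels"].shape[:2]; F=h/2/np.tan(np.radians(f["vfov"])/2)
    return np.array([[F,0,f["cx"]],[0,F,f["cy"]],[0,0,1.]])
def ray(f,uv,T):
    p=cv2.undistortPoints(np.array([[uv]],float),K(f),np.array(f["distortion"],float))[0,0]
    d=T[:3,:3]@np.array([p[0],p[1],1]); return T[:3,3],d
def atz(f,uv,z,T=None):
    o,d=ray(f,uv,np.array(f["T"]) if T is None else T); return o+d*(z-o[2])/d[2]
def proj(f,P,T=None):
    T=np.array(f["T"]) if T is None else T
    Ti=np.linalg.inv(T); r,_=cv2.Rodrigues(Ti[:3,:3])
    return cv2.projectPoints(np.array(P,float).reshape(-1,3),r,Ti[:3,3],K(f),np.array(f["distortion"],float))[0][:,0]
E
cat > a.py <<'E'
from h import *
import pickle
for n in("scene","top","wrist"):
    f=grab_frame(n); pickle.dump(f,open(n+".pkl","wb")); print(n,f["vfov"],f["cx"],f["cy"],f["distortion"]); print(np.round(f.get("T",f.get("T_tool_cam")),3).tolist())
    if n!="wrist": cv2.imwrite(f"pics/{n}.png",cv2.resize(f["pixels"],(800,500)))
print(current_tcp_pos(),current_eef_rot(),current_t())
E
python3 a.py
```

```text
pics
scene 55.45163961864993 320.2928612828542 200.63048461494526 [-0.01458243  0.          0.          0.          0.        ]
[[0.663, 0.428, -0.614, 1130.79], [0.748, -0.372, 0.549, -447.742], [0.006, -0.824, -0.567, 631.486], [0.0, 0.0, 0.0, 1.0]]
top 50.12960489190206 316.4461516358748 200.57214631241283 [-0.00402256  0.          0.          0.          0.        ]
[[-0.03, -0.997, 0.075, 475.301], [-0.999, 0.029, -0.013, 59.829], [0.011, -0.075, -0.997, 1055.852], [0.0, 0.0, 0.0, 1.0]]
wrist 65.5534672503634 318.07836387523395 202.4698121419319 [-0.05376415  0.          0.          0.          0.        ]
[[-0.001, -0.962, -0.274, 69.304], [1.0, -0.001, -0.0, 0.605], [0.0, -0.274, 0.962, -142.169], [0.0, 0.0, 0.0, 1.0]]
[148.33526985 606.69356279 230.47052259] [ 8.46941889e-04  9.92813112e-01 -1.19672075e-01 -4.41175575e-05] 0.15
```

View pics/scene.png

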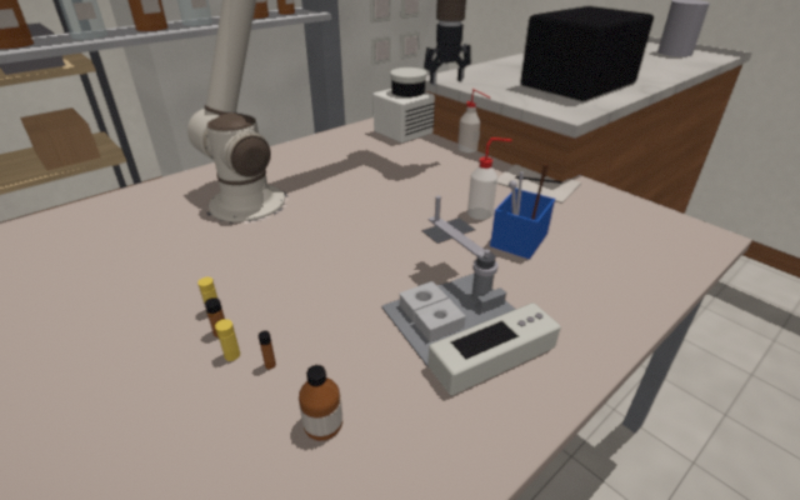

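View pics/top.png

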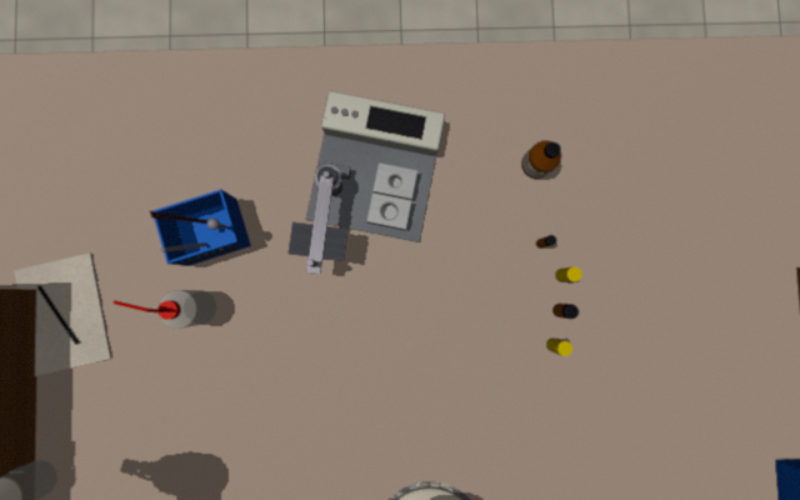

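The top view shows the slim vial near (545,241). The thick vial, near (566,311), stands between two yellow look-alikes. The reader's large pocket, near (391,211), is the one nearer the robot; the small one is near (396,181). I'll enlarge these areas to read them closely.

```bash
python3 - <<'E'
import pickle,cv2,numpy as np
p=pickle.load(open("top.pkl","rb"))["pixels"]
a=cv2.resize(p[180:290,420:480],None,fx=5,fy=5,interpolation=cv2.INTER_CUBIC)
b=cv2.resize(p[120:230,240:340],None,fx=5,fy=5,interpolation=cv2.INTER_CUBIC)
cv2.imwrite("pics/c.png",np.hstack([a,b]))
E
```

```text
(no output)
```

View pics/c.png

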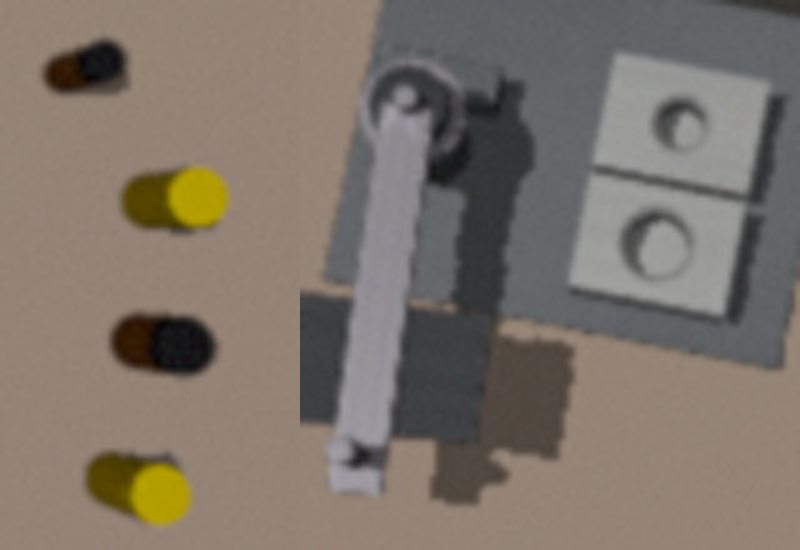

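The crop gives these original-pixel positions:

| Point | Original pixel |
|---|---|
| Slim cap | (441.2, 192.4) |
| Thick cap | (457, 249.2) |
| Yellow look-alikes | (459.6, 219.4) and (452, 278.8) |
| Small pocket | (316.4, 145) |
| Large pocket | (311.4, 168.8) |
| Pivot | (261, 139) |
| Pin top | about (249.5, 210) |

```bash
python3 - <<'E'
import pickle; from h import *
f=pickle.load(open("top.pkl","rb"))
for n,uv,z in [("slim",(441,192.2),75),("thick",(456.8,249),75),("y1",(459.4,219.2),75),("y2",(451.8,278.6),75),("small",(316.2,144.8),37),("large",(311.2,168.6),37),("pin",(249.4,209.6),164),("pivot",(260.8,139.2),115)]:
    P=atz(f,uv,z); print(n,P.round(1),np.hypot(*P[:2]).round())
s,l=[atz(f,u,37) for u in((316.2,144.8),(311.2,168.6))]
print(np.linalg.norm(s-l),np.degrees(np.arctan2(*(s-l)[1::-1])))
print(proj(f,atz(f,(456.8,249),75)*[1,1,0]+[[0,0,75],[0,0,0]]))
E
```

```text
slim [ 560.1 -241.3   75. ] 610.0
thick [ 428.6 -270.8   75. ] 507.0
y1 [ 496.5 -280.6   75. ] 570.0
y2 [ 361.9 -255.8   75. ] 443.0
small [686.9  43.2  37. ] 688.0
large [629.3  56.9  37. ] 632.0
pin [527.6 188.6 164. ] 560.0
pivot [686.7 167.5 115. ] 707.0
59.18374108462331 -13.420529861068038
[[456.8        249.        ]
 [446.52004049 247.85762903]]
```

```bash
cat >> h.py <<'E'
from scipy.spatial.transform import Rotation as R
a=np.radians(-13.5)/2
Q=[0,np.cos(a),np.sin(a),0]
def wT(f):
    p=np.array(current_tcp_pos()); q=np.array(current_eef_rot())
    T=np.eye(4); T[:3,:3]=R.from_quat(q[[1,2,3,0]]).as_matrix(); T[:3,3]=p
    return T@np.array(f["T_tool_cam"])
def wlook(P,fn):
    dwell(0.3); p=wT(dict(T_tool_cam=np.eye(4)))
    f=grab_frame("wrist"); T=p@np.array(f["T_tool_cam"])
    uv=proj(f,P,T)[0]; u,v=(uv-[60,45]).round().astype(int)
    im=cv2.copyMakeBorder(f["pixels"],100,100,100,100,cv2.BORDER_CONSTANT)
    c=cv2.resize(im[v+100:v+190,u+100:u+220],(400,300),interpolation=cv2.INTER_CUBIC)
    import pickle; pickle.dump((f,T,(u,v)),open(fn+".pkl","wb"))
    return c
E
python3 - <<'E'
from h import *
p=current_tcp_pos(); move_linear([p[0],p[1],330])
L=[629.3,56.9,37];S=[686.9,43.2,37];s=[560.1,-241.3,75];t=[428.6,-270.8,75]
move_ptp([L[0],L[1],230],Q); cs=[]
for n,P in zip("LSst",(L,S,s,t)):
    z=180 if n in "LS" else 218
    if n=="s": move_ptp([P[0],P[1],z],Q)
    else: move_linear([P[0],P[1],z],vel=250)
    cs.append(wlook(P,n))
cv2.imwrite("pics/w.png",np.vstack([np.hstack(cs[:2]),np.hstack(cs[2:])])); print(current_t())
E
```

```text
7.5917
```

View pics/w.png

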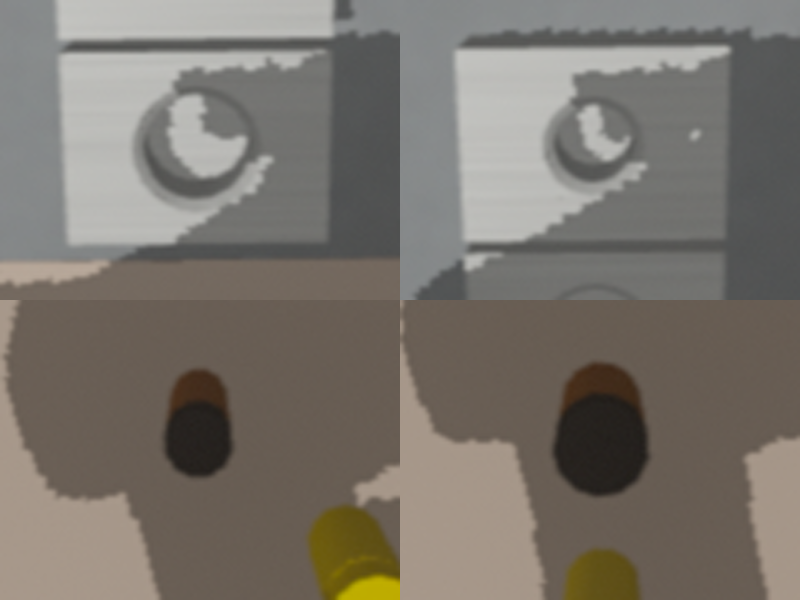

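In the wrist tiles the large pocket's rim is centred at (197,148) and the small one's at (194,145). The slim cap top is at (198,140) and the thick cap top at (200,145). All sit close to the prediction at the tile centre.

```bash
python3 - <<'E'
from h import *; import pickle
for n,uv,z in [("L",(197,148),37),("S",(194,145),37),("s",(198,140),75),("t",(200.5,145),75)]:
    f,T,o=pickle.load(open(n+".pkl","rb"))
    print(n,atz(f,np.array(o)+np.array(uv)/3.3333-.35,z,T).round(1))
E
```

```text
L [630.5  58.   37. ]
S [688.8  44.5  37. ]
s [ 563.2 -240.7   75. ]
t [ 430.5 -271.1   75. ]
```

```bash
cat >> h.py <<'E'
def pick(P,opening,z=36):
    p=current_tcp_pos()
    command_gripper(opening,50)
    if np.hypot(p[0]-P[0],p[1]-P[1])>20: move_ptp([P[0],P[1],190],Q)
    move_linear([P[0],P[1],110],Q,vel=200); move_linear([P[0],P[1],z],Q,vel=120)
    command_gripper(0,50); print("grip",current_grip_width(),current_grip_force(),current_tcp_pos(),current_t())
    move_linear([P[0],P[1],150],vel=150)
def lower(H,z=48):
    move_ptp([H[0],H[1],150],Q); move_linear([H[0],H[1],82],Q,vel=120); dwell(.2)
    f0=np.array(current_wrist_force())
    for zz in [74,70,66,62,58,54,51,z]:
        move_linear([H[0],H[1],zz],Q,vel=40); dwell(.05)
        d=np.array(current_wrist_force())-f0; print(zz,current_tcp_pos().round(1),d.round(1))
        if d[2]>12 : print("contact"); return False
    return True
E
python3 - <<'E'
from h import *
pick([430.5,-271.1],60)
print(current_grip_width(),current_grip_force())
print(lower([630.5,58.0]),current_t())
E
```

```text
grip 26.828408811677452 48.90952259302139 [ 431.07778391 -271.28273654   36.89363667] 9.8167
26.753685052058945 49.10530865192413
74 [630.5  58.   73.8] [0.2 1.  0.7]
70 [630.6  58.   69.8] [1.  1.  0.3]
66 [630.6  58.   65.8] [ 2.2  1.  -0.6]
62 [630.6  58.   61.8] [ 0.6  0.8 -0.8]
58 [630.5  58.   57.8] [ 1.2  0.2 -0.7]
54 [630.6  58.1  53.8] [ 2.3  1.2 -1.5]
51 [630.6  58.1  50.8] [ 2.5  1.6 -2.1]
48 [630.7  58.   49. ] [0.  0.6 6.5]
True 15.575
```

```bash
python3 - <<'E'
from h import *
command_gripper(50); move_linear([630.5,58,150],vel=150)
pick([563.2,-240.7],50)
print(current_grip_width(),current_grip_force())
ok=lower([688.8,44.5]);print(ok,current_t())
if ok:
    command_gripper(45); move_linear([688.8,44.5,150],vel=150); move_linear([600,58,240],vel=250)
    dwell(.3); f=grab_frame("wrist"); cv2.imwrite("pics/p.png",f["pixels"]); print(current_t())
E
```

```text
grip 18.786968725751354 48.675144016742706 [ 563.93306627 -240.84863291   37.10081067] 19.8583
18.89820537642712 48.73007655143738
74 [688.8  44.6  73.7] [-0.5 -0.4 -0.5]
70 [688.9  44.6  69.8] [ 1.2 -0.3 -1.8]
66 [688.9  44.6  65.8] [ 2.4 -0.2 -1.2]
62 [688.9  44.6  61.8] [ 1.3 -1.  -1.5]
58 [688.9  44.6  57.7] [ 1.5  0.4 -1.5]
54 [688.9  44.6  53.7] [ 3.   0.3 -2.5]
51 [688.9  44.5  50.8] [ 2.6 -0.4 -2.3]
48 [689.1  44.4  49.1] [-0.1 -0.1  5.8]
True 25.375
27.5917
```

View pics/p.png

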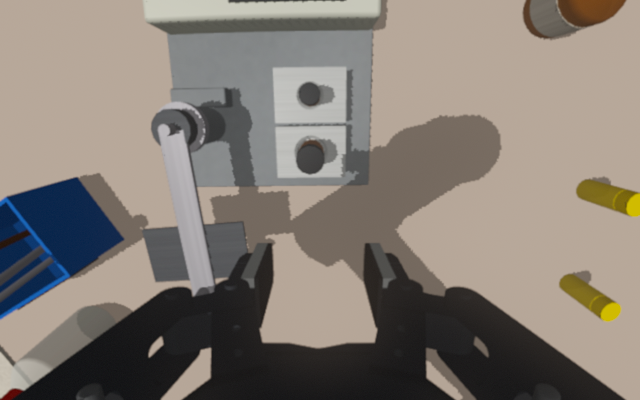

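Both vials are seated: the slim cap is at (310,94) over the far block and the thick one at (311,157) over the near block. The arm is still open. Next I'll look at the pin from close by.

```bash
python3 - <<'E'
from h import *
move_linear([528,191,262],Q,vel=250)
c=wlook([528,191,164],"pin"); cv2.imwrite("pics/pin.png",c); print(current_t())
# reachability of the swing with both tool turns
C=np.array([687.4,168.]); 
for flip in (0,np.pi):
  for d in (0,-13.4,):
    out=[]
    for th in np.linspace(171,256.6,7):
        t=np.radians(th); P=C+160*np.array([np.cos(t),np.sin(t)])
        yaw=np.radians(th-171-10)+flip
        q=inverse_kinematics([P[0],P[1],122],[0,np.cos(yaw/2),np.sin(yaw/2),0]); out.append(None if q is None else np.round(q,2)[[0,4,5]].tolist())
    print(flip,out)
    break
E
```

```text
28.7
0 [[0.64, -0.89, 0.76], [0.58, -0.88, 1.07], [0.51, -0.88, 1.39], [0.43, -0.89, 1.71], [0.36, -0.91, 2.03], [0.31, -0.94, 2.33], [0.27, -0.99, 2.62]]
3.141592653589793 [[0.64, -0.89, -2.38], [0.58, -0.88, -2.07], [0.51, -0.88, -1.75], [0.43, -0.89, -1.43], [0.36, -0.91, -1.11], [0.31, -0.94, -0.81], [0.27, -0.99, -0.52]]
```

View pics/pin.png

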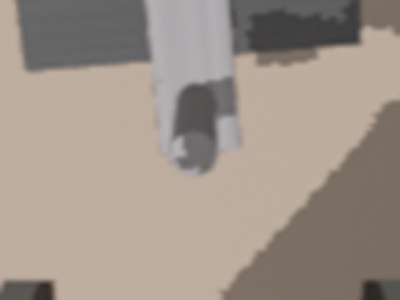

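The pin's top is at (195,152) in the tile, so it is nearly at the predicted spot. The swing fits the joint ranges without flipping the tool.

```bash
python3 - <<'E'
from h import *; import pickle
f,T,o=pickle.load(open("pin.pkl","rb"))
P=atz(f,np.array(o)+np.array([195,152])/3.3333-.35,164,T)
C=np.array([687.4,168.]); v=P[:2]-C; th0=np.degrees(np.arctan2(v[1],v[0])); print(P,np.hypot(*v),th0)
assert abs(np.hypot(*v)-160)<6
yaw=lambda th:np.radians(th-180)
q=lambda th:[0,np.cos(yaw(th)/2),np.sin(yaw(th)/2),0]
np.save("pin.npy",[th0,P[0],P[1]])
command_gripper(45,60)
move_linear([P[0],P[1],190],q(th0),vel=150)
f0=np.array(current_wrist_force())
move_linear([P[0],P[1],122],q(th0),vel=100)
print(np.array(current_wrist_force())-f0)
command_gripper(0,60)
print(current_grip_width(),current_grip_force(),current_tcp_pos(),np.array(current_wrist_force())-f0,current_t())
E
```

```text
[528.46800919 192.69090076 164.        ] 160.83848508622646 171.16939777561097
[ 0.23307864 -1.93932084 -0.15913754]
10.36418422033345 58.35924804210663 [528.8109139  193.10248884 122.79611155] [-1.47869254 -0.91108265  3.76922276] 30.7917
```

```bash
python3 - <<'E'
from h import *
th0,px,py=np.load("pin.npy"); C=np.array([687.4,168.]); r=160.
f0=np.array(current_wrist_force())
z=122
for i,th in enumerate(np.linspace(th0,th0+84,22)[1:]):
    t=np.radians(th); P=C+r*np.array([np.cos(t),np.sin(t)]); y=np.radians(th-180)
    move_linear([P[0],P[1],z],[0,np.cos(y/2),np.sin(y/2),0],vel=60)
    f=np.array(current_wrist_force())-f0; e=np.array([np.cos(t),np.sin(t)])
    print(round(th,1),current_tcp_pos().round(1),"rad",round(f[:2]@e,1),"tan",round(f[:2]@[-e[1],e[0]],1),"z",round(f[2],1),round(current_grip_width(),1),round(current_t(),1))
    if np.linalg.norm(f)>35: print("stop"); break
E
```

```text
175.2 [527.5 181.4 122.7] rad 2.6 tan 0.2 z 0.4 10.3 31.1
179.2 [527.  170.4 122.7] rad 3.5 tan -0.8 z 1.5 10.3 31.5
183.2 [527.3 159.2 122.7] rad 2.7 tan -0.3 z 2.3 10.5 31.8
187.2 [528.4 148.  122.7] rad 2.1 tan -0.9 z 1.0 10.9 32.1
191.2 [530.2 137.  122.7] rad 2.4 tan -1.3 z 1.7 10.5 32.5
195.2 [532.9 126.2 122.7] rad 0.8 tan -1.0 z 1.6 10.4 32.8
199.2 [536.3 115.5 122.7] rad 1.7 tan -0.7 z 1.6 10.7 33.1
203.2 [540.4 105.1 122.7] rad 1.3 tan -1.0 z 0.8 10.4 33.5
207.2 [545.2  95.1 122.7] rad 1.0 tan -0.7 z 0.9 10.3 33.8
211.2 [550.8  85.4 122.7] rad 0.0 tan -1.4 z 1.7 10.7 34.1
215.2 [556.9  76.1 122.7] rad 0.4 tan -1.1 z 0.6 10.2 34.5
219.2 [563.8  67.3 122.7] rad 0.4 tan -2.2 z 1.1 10.6 34.8
223.2 [571.2  58.9 122.7] rad 0.0 tan -3.0 z 1.4 10.1 35.1
227.2 [579.2  51.2 122.7] rad -0.1 tan -2.5 z 1.1 10.7 35.5
231.2 [587.7  43.9 122.8] rad -1.3 tan -2.4 z 1.4 10.7 35.8
235.2 [596.6  37.4 122.7] rad -1.9 tan -2.2 z 2.1 10.1 36.1
239.2 [606.   31.5 122.7] rad -2.2 tan -2.6 z 1.4 10.5 36.5
243.2 [615.7  26.2 122.7] rad -2.0 tan -3.2 z 1.0 10.7 36.8
247.2 [625.8  21.7 122.7] rad -3.4 tan -4.4 z 1.5 10.3 37.1
251.2 [636.1  17.8 122.8] rad -3.9 tan -4.2 z 1.8 10.6 37.5
255.2 [646.6  14.7 122.7] rad -4.9 tan -3.3 z 2.1 10.5 37.8
```

```bash
python3 - <<'E'
from h import *
th0,px,py=np.load("pin.npy"); C=np.array([687.4,168.]); r=160.
for d in np.arange(84.5,90,.5):
    th=th0+d; t=np.radians(th); P=C+r*np.array([np.cos(t),np.sin(t)]); y=np.radians(th-180)
    move_linear([P[0],P[1],122],[0,np.cos(y/2),np.sin(y/2),0],vel=30); dwell(.15)
    f=np.array(current_wrist_force()); e=np.array([np.cos(t),np.sin(t)]); tan=f[:2]@[-e[1],e[0]]
    print(d,current_tcp_pos().round(1),round(tan,1),f.round(1),current_grip_width())
    if tan<-16: break
dwell(.5); print(current_grip_force(),current_wrist_force(),current_t())
f=grab_frame("top"); cv2.imwrite("pics/end.png",cv2.resize(f["pixels"][90:250,200:400],(800,640))[:600])
E
```

```text
84.5 [647.7  14.5 122.7] -5.0 [-3.6  6.3  6. ] 10.239596479923126
85.0 [649.   14.1 122.8] -4.9 [-3.6  6.2  6. ] 10.099041689688423
85.5 [650.3  13.9 122.7] -4.9 [-3.7  5.5  6.7] 10.811825635116207
86.0 [651.   13.6 122.7] -6.6 [-5.2  6.9  7.6] 10.26710343104066
86.5 [651.4  13.6 122.7] -9.6 [-8.   8.2  8.6] 10.647499557428143
87.0 [651.8  13.4 122.7] -11.4 [-9.8  8.6 10.5] 10.436636691797025
87.5 [652.1  13.3 122.6] -14.9 [-13.2   9.7  12.4] 10.213276701935543
88.0 [652.5  13.3 122.6] -18.1 [-16.3  11.2  13.9] 10.289460857502089
60.39173126220703 [-15.77957535  11.541321    12.91998421] 41.4917
```

View pics/end.png

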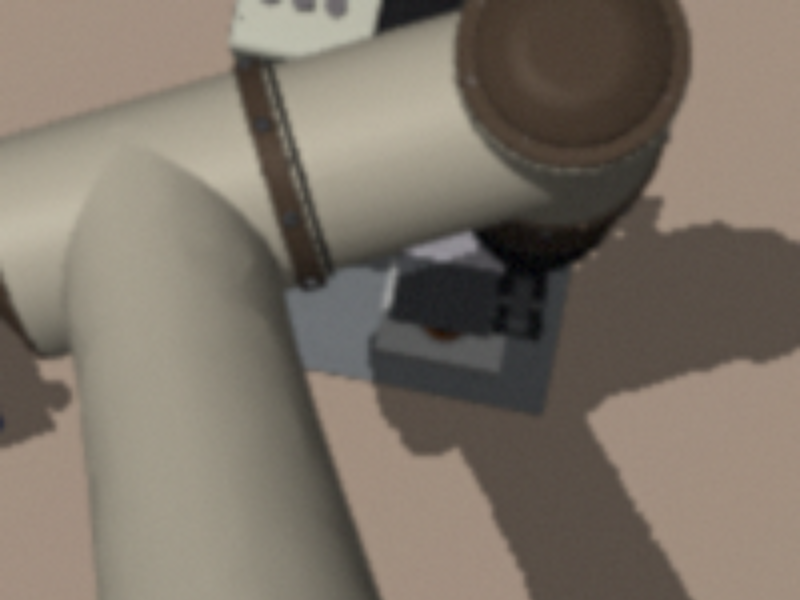

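The blade covers the pockets, with the thick vial visible under its edge at (443,335). From 86° on, the force climbed steadily, so the arm is on its stop and still held. I'll hand in.

```bash
python3 -c "
from plant import *
print(hand_in())"
```

```text
the job is handed in; nothing more can be done
None
```

I handed the job in at about 41.5 s of the 69 s allowed, with both vials down in their pockets and the gripper still holding the shutter against its stop at about 18 N; the call returned no verdict.

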